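Charge the refillable can and bring it round to the front

TASK

Stand the short spray can in the ring-shaped charging seat of the bench carousel and press it down until the sprung pad under it is fully depressed, for a moment. Then turn the carousel until that seat, with the can still standing in it, is at the front, in line with the pointer on the fixed foot, and finish there with the gripper still holding the can or the turntable still; do not let go. Leave the tall can, the grease tin and the tape measure where they are.

Things in the scene. Friction and masses are not known exactly. Their poses are not given: they have to be found in the camera images.
- station: Fixed grey round foot of the carousel, 256 mm across, 13 mm high; origin at the centre of its underside, on the carousel's vertical axis. Its own -x points to the front, where a tongue with a 14 mm wide dark steel block on it (top at 28 mm) sticks out to 158 mm from the axis: the pointer. A brass air inlet is at the back.
- front (a point): Point on the fixed foot's pointer line, 85 mm from the carousel axis, at the height of the undepressed pad (34 mm above the bench): the seat centre must stand over this point.
- carousel: Steel turntable, 246 mm across, upper face 22 mm above the bench; turns endlessly both ways about the foot's axis with slight friction (0.06 N m), stays where left. Origin on the axis at bench height; its own -x points to the charging seat. Black hub knob, 38 mm across, top at 71 mm. Two low grey dishes on it (up to 15 mm high) hold a rubber ring and brass adapters, fixed to it.
- seat (a point): Centre of the charging seat, 85 mm from the axis, on the top face of the undepressed pad, 34 mm above the bench; turns with the turntable, does not sink with the pad. The seat is an upright dark steel ring, inside about 59 mm, outside 69 mm across, rim 28 mm above this point. The can fits in with about 4 mm to spare all round.
- pad (a joint): Round steel sprung pad, the floor of the charging seat: 0 when up, 0.008 (m) when pressed down to its stop. The spring starts to give at about 4.5 N and is fully down at about 10.5 N, so the can's own weight does not move it; it comes up again when the push ends.
- can: Short blue and white spray can with a blue cap, loose, 52 mm across, 161 mm tall, about 0.2 kg, standing upright; origin at the centre of its underside, z up. The upper part from 102 mm up is about 47 mm across and can be gripped between 110 and 150 mm above the underside.
- tall_can: Tall spray can with a green cap, 59 mm across, 225 mm tall, loose, a bystander; origin at the centre of its underside.
- grease_tin: Brown grease tin, 68 mm across, 58 mm high, loose, a bystander; origin at the centre of its underside.
- tape_measure: Yellow and black tape measure, 36 x 85 x 62 mm, loose, a bystander; origin at the centre of its underside.
There are look-alikes about, which are no part of the job. Leave any orange or yellow look-alike of the can alone.

How it is judged:
On the way, in this order (a step that is already met when the one before it is completed fails the run):
1. the can stands in the charging seat and the pad is pressed fully down (value of joint pad above 0.007 m and horizontal distance between can and seat below 0.008 m and z of can in the frame of seat below 0 m and angle between can's own z axis and vertical below 0.15 rad), for 0.2 s.
2. the seat with the can in it is turned to the front pointer (horizontal distance between seat and front below 0.014 m and horizontal distance between can and seat below 0.01 m and z of can in the frame of seat below 0.015 m), for 0.2 s.
At the end, for the whole second after the job is handed in: The seat centre is within 14 mm of the front point (about 9 degrees), the turntable is still, the can stands upright in the seat (foot less than 15 mm above the pad's rest height, so inside the ring), and the fingers hold the can or the turntable with more than 2 N through the last second (all of step 2 and angular speed of carousel below 0.1 rad/s and angle between can's own z axis and vertical below 0.15 rad and (contact force between the fingers and can above 2 N or contact force between the fingers and carousel above 2 N)); the arm keeps its last pose, push and grip.
It fails at once if the tall can, the grease tin or the tape measure is moved more than 30 mm (distance of any of tall_can, grease_tin, tape_measure from where it was at the start of the episode above 0.03 m).
It also fails if it takes over 54 s, if anything falls off the work surface, if the arm or the gripper's body presses on something with over 40 N, if the wrist force passes 120 N, or if a joint passes its speed limit or range.

ROBOT

A 7-joint arm with a two-finger parallel gripper is mounted at the origin on a cart in front of the work surface, level with it; the furniture and walls round the work are solid. World frame = base frame: x ahead of the robot, y to its left, z up, the work surface at z = 0. Lengths are in m, angles in rad, forces in N, time in s.
With the tool pointing down it reaches from about 0.35 to 0.9 m from the base axis. Payload 19.9 kg.
Tool frame: the origin (TCP) lies between the finger pads; the fingertips stand 19 mm ahead of it and the grasp point (between the pads) is the TCP; z points along the fingers, y is the direction in which the jaws open and shut (so a half turn about z gives the same grasp; the last joint's range is limited). The gripper opens to 94 mm and grips with 3 to 60 N. Pads are 16 mm wide; open, the fingers measure 119 mm over their backs; the gripper's body (75 mm by 177 mm) begins 78 mm behind the grasp point.
Start: joints at [1.274, 0.417, -0.01, 1.614, 0.005, 1.111, -0.053], TCP at [0.158, -0.605, 0.224] pointing down, gripper open.
Joint ranges: [-2.81, 2.81], [-0.39, 2.02], [-1.27, 1.25], [0.06, 2.57], [-1.19, 4.33], [0.19, 2], [-2.82, 2.82]. Speed limits (rad/s): [1.89, 1.89, 2.39, 2.39, 3.01, 3.01, 3.01].

INTERFACE

Orientations are given as a 3x3 rotation matrix whose columns are the frame's x, y, z axes.
In Python, from rig import robot gives the robot as it stands. Calls block until the motion is done:
- robot.move_ptp(position, orientation): joint-space move of the TCP to a pose.
- robot.move_linear(position, velocity=0.15, frame=None, threshold=None): straight line of the TCP; frame=None keeps the orientation; velocity is the mean speed in m/s. With threshold (N) it stops when the force on the tool has changed by that much, and returns True; else False.
- robot.goto_joints(angles): joint-space move.
- robot.gripper_to(opening): finger opening in m; the grip force is fixed at half the most; returns when the fingers have stopped.
- robot.pause(seconds).
- robot.ik(position, orientation): joint angles nearest the present ones, or None.
- robot.get_state(): the state.
- robot.grab_frame(name): name is "scene" or "top" or "wrist"; returns the picture (420x560x3 uint8, red, green, blue); there is no depth.
- robot.camera_info(name): a dict with "fx", "fy", "cx", "cy" (pixels), "rvec" (rotation vector, rad) and "tvec" (3), from world to camera coordinates, as OpenCV has them. Camera axes: x right, y down, z forward; pixel columns grow to the right and rows downward; lengths in m; the calibration is good to about 2 mm. The wrist camera is an equidistant fisheye: a pixel r from the principal point sees the ray r / f radians off the axis. A picture is of the moment at which its call begins: read the wrist's pose just before it. camera_info takes no time and is no camera call; for the wrist camera it gives the pose at the moment of the call.
A pose or a line that the arm cannot do raises robot.PlanningError and nothing moves.
- robot.sign_off(): hands the job in, once; it reports no verdict.
The state is a dict: "time": time; "qpos": joint angles; "joint_vel": joint speeds; "effort": joint torques, N m; "ee_pos": TCP position; "tool_rot": TCP orientation; "force": force on the tool from outside, world axes, zero at the start; "moment": the same for the moment, N m; "opening": finger opening in m.
Only numpy, scipy, OpenCV 4.12 (cv2) and the standard library are available. Lean on these libraries where they do the work, as an engineer would, in place of code of your own. Each camera call takes 0.05 s, during which the arm holds its last target. There are 200 camera calls.

## Working session

There is one attempt and no reset: what is moved stays moved. The work goes in short steps, each a Python script; the robot and the scene stay as the last script left them, time stands still between calls to the robot, and variables do not carry over. Pictures are saved under pics/ and viewed, about 8 in all and at most 12, crops included, and the job is handed in when it is done.

```bash
mkdir -p pics; cat > h.py <<'E'
import numpy as np, cv2
from rig import robot
def save(name,fn,crop=None,s=1):
    im=robot.grab_frame(name)[:,:,::-1]
    cv2.imwrite('pics/raw_'+fn,im)
    if crop: x0,y0,x1,y1=crop; im=im[y0:y1,x0:x1]
    if s!=1: im=cv2.resize(im,None,fx=s,fy=s,interpolation=cv2.INTER_CUBIC)
    cv2.imwrite('pics/'+fn,im)
def ray(ci,u,v):
    R=cv2.Rodrigues(np.array(ci['rvec'],float))[0]; t=np.array(ci['tvec'],float).ravel()
    return -R.T@t, R.T@np.array([(u-ci['cx'])/ci['fx'],(v-ci['cy'])/ci['fy'],1])
def at(name,u,v,z):
    c,d=ray(robot.camera_info(name),u,v); return c+d*(z-c[2])/d[2]
def proj(name,p):
    ci=robot.camera_info(name); K=np.array([[ci['fx'],0,ci['cx']],[0,ci['fy'],ci['cy']],[0,0,1.]])
    return cv2.projectPoints(np.array(p,float).reshape(-1,1,3),np.array(ci['rvec'],float),np.array(ci['tvec'],float),K,None)[0].reshape(-1,2)
E
python3 - <<'E'
from h import *
save('scene','s1.png',s=1.4); save('top','t1.png',s=1.4)
for n in('scene','top'):
    ci=robot.camera_info(n);print(ci,ray(ci,280,210))
print(robot.get_state())
E
```

```text
{'fx': 483.7616555880238, 'fy': 483.7616555880238, 'cx': 285.12156130494685, 'cy': 199.05659129313221, 'rvec': array([ 0.52912165, -2.40091028,  1.51089777]), 'tvec': array([0.50908949, 0.14326481, 1.34263344])} (array([-0.05351811,  1.25216496,  0.71524835]), array([ 0.40523827, -0.79714757, -0.44828732]))
{'fx': 412.2049298739356, 'fy': 412.2049298739356, 'cx': 284.2691039906805, 'cy': 210.04014071758158, 'rvec': array([ 2.16788104, -2.11063305,  0.20002263]), 'tvec': array([0.00913775, 0.54113866, 1.13623419])} (array([0.33969125, 0.03961502, 1.21119082]), array([ 0.16983972, -0.00317921, -0.985521  ]))
{'time': 0.1, 'qpos': array([ 1.27449621,  0.41786967, -0.0102976 ,  1.61410027,  0.00469447,
        1.11066693, -0.05299302]), 'joint_vel': array([-0.00119724, -0.00058185, -0.0011814 , -0.0021928 , -0.00011071,
        0.00010973, -0.0007429 ]), 'effort': array([ 2.65252093e-03, -8.52591848e+01,  6.41061589e-01, -4.26701939e+01,
       -4.87674843e-02,  1.62932358e-02,  1.12410708e-04]), 'ee_pos': array([ 0.15744653, -0.60453215,  0.22392145]), 'tool_rot': array([[ 9.67711786e-01,  2.52059097e-01, -3.33137290e-04],
       [ 2.52059305e-01, -9.67711308e-01,  9.64619960e-04],
       [-7.92394859e-05, -1.01744446e-03, -9.99999479e-01]]), 'force': array([ 0.25964735, -0.08159512,  0.0991626 ]), 'moment': array([-0.04046048,  0.02593729, -0.01183111]), 'opening': 0.09392396395805572}
```

View pics/s1.png

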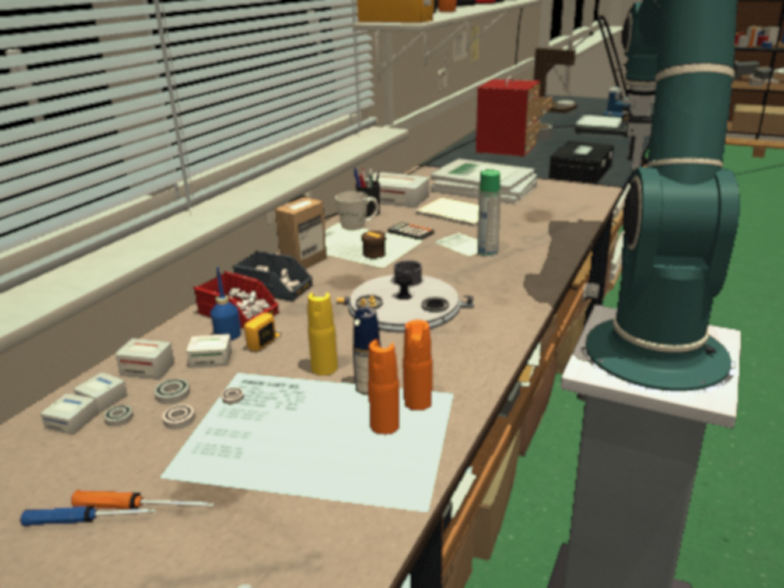

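View pics/t1.png

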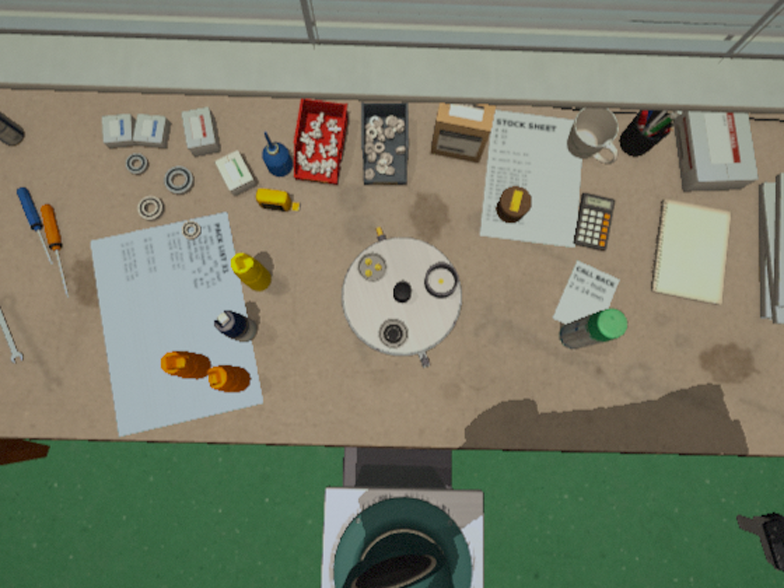

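```bash
python3 - <<'E'
from h import *
t=cv2.imread('pics/raw_t1.png'); s=cv2.imread('pics/raw_s1.png')
r=lambda im,x0,y0,w,h,k:cv2.resize(im[y0:y0+h,x0:x0+w],(w*k,h*k),interpolation=cv2.INTER_CUBIC)
a=r(t,240,160,100,110,4); b=r(t,110,170,90,110,4)
c=r(s,210,180,190,37*2,4) 
cv2.imwrite('pics/c1.png',np.hstack([a,b])); 
cv2.imwrite('pics/c2.png',r(s,205,180,150,135,4))
E
```

```text
(no output)
```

View pics/c1.png

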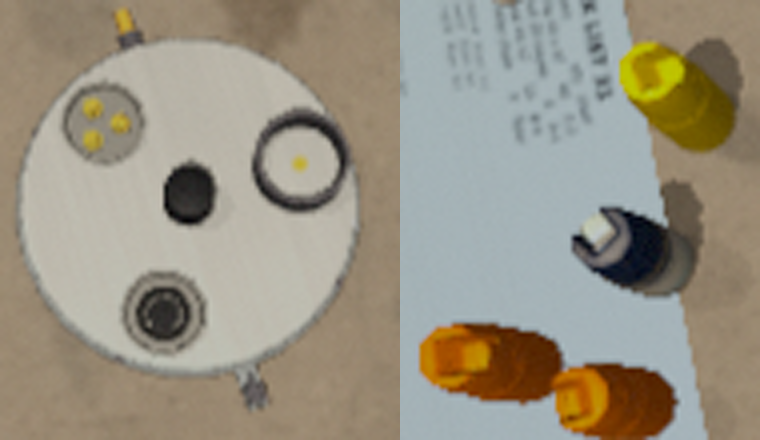

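View pics/c2.png

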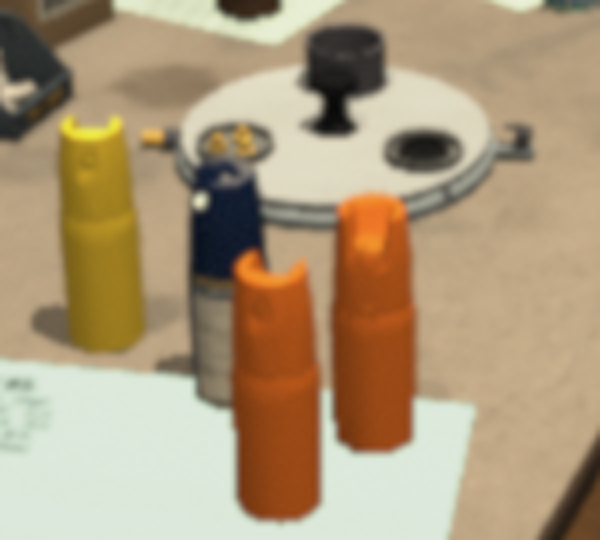

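The seat is the ring at top pixel (315,200); the other two round things are the brass dish (266,190) and the rubber-ring dish (281,238). The candidates for the can are yellow (179,193), orange (132,260), orange (163,270) and blue/white (160–172,229–238). I choose the blue/white one, and the crop confirms it.

```bash
python3 - <<'E'
from h import *
np.set_printoptions(precision=4,suppress=True)
print('knob',at('top',287.5,207.5,.071),'disc',at('top',287,211.2,.022))
for n,(u,v),z in [('rim',(315,200),.062),('padc',(314.75,200.75),.034),('ptr',(303,255),.028),('inlet',(271,167),.013),('rubberdish',(281,238),.03),('cap',(160,228.8),.155)]:
    print(n,at('top',u,v,z))
print('can base front via scene',at('scene',205+217/4,180+405/4,0), at('scene',205+230/4,180+165/4,.161))
# can model overlay
t=cv2.imread('pics/raw_t1.png'); s=cv2.imread('pics/raw_s1.png')
th=np.linspace(0,2*np.pi,60); c=np.c_[np.cos(th),np.sin(th)]
np.save('c.npy',c)
E
```

```text
knob [0.5439 0.0151 0.071 ] disc [0.5416 0.0152 0.022 ]
rim [ 0.5694 -0.0629  0.062 ]
padc [ 0.5728 -0.0646  0.034 ]
ptr [ 0.4148 -0.0335  0.028 ]
inlet [0.6764 0.0663 0.013 ]
rubberdish [0.4617 0.0307 0.03  ]
cap [0.4641 0.3427 0.155 ]
can base front via scene [0.4631 0.3643 0.    ] [0.4598 0.3385 0.161 ]
```

```bash
python3 - <<'E'
from h import *
np.set_printoptions(precision=4,suppress=True)
c=np.load('c.npy')
N={'yel':((103,350),(665,62)),'or1':((279,520),(450,350)),'or2':((373,450),(580,395))}
for k,(b,cp) in N.items():
    print(k,at('scene',205+b[0]/4,180+b[1]/4,0)-[0,.026,0],at('top',110+(cp[0]-400)/4,170+cp[1]/4,.155))
t=cv2.imread('pics/raw_t1.png'); s=cv2.imread('pics/raw_s1.png')
K=4
t=cv2.resize(t,None,fx=K,fy=K,interpolation=cv2.INTER_CUBIC);s=cv2.resize(s,None,fx=K,fy=K,interpolation=cv2.INTER_CUBIC)
def ring(x,y,r,z,col=(0,0,255)):
    p=np.c_[np.array([x,y])+r*c,np.full(60,z)]
    for im,n in((t,'top'),(s,'scene')):
        cv2.polylines(im,[np.int32(np.round((proj(n,p)+.5)*K))],True,col,1)
ring(.461,.339,.026,0);ring(.461,.339,.026,.1);ring(.461,.339,.0235,.161)
ring(.542,.015,.123,.022);ring(.542,.015,.019,.071)
a=np.radians(-69.8);f=np.radians(-159.2)
X=lambda a,r=.085:(.542+r*np.cos(a),.015+r*np.sin(a))
ring(*X(a),.0345,.062);ring(*X(a),.0295,.034,(0,255,0));ring(*X(f,.15),.007,.028);ring(*X(f),.003,.022)
cv2.imwrite('pics/o1.png',np.hstack([t[640:1080,960:1360],t[760:1200,560:760],s[1150-60:1590-60,920:1110][:440]]))
for yaw in range(-180,180,30):
    pass
def Rz(y): 
    cc,ss=np.cos(y),np.sin(y); return np.array([[cc,ss,0],[ss,-cc,0],[0,0,-1.]])
for y in range(-180,181,20):
    q=[robot.ik([*p,h],Rz(np.radians(y+d))) for p,h,d in(((.461,.339),.13,0),(X(a),.16,0),(X(f),.16,-89.4))]
    print(y,[None if v is None else np.round(v[[0,4,6]],2) for v in q])
E
```

```text
yel [0.563  0.3135 0.    ] [0.579  0.3091 0.155 ]
or1 [0.375  0.4252 0.    ] [0.3884 0.4315 0.155 ]
or2 [0.3528 0.3413 0.    ] [0.3624 0.3475 0.155 ]
-180 [array([-0.04,  0.52,  0.46]), array([0.66, 0.42, 1.28]), array([ 0.64,  0.26, -0.26])]
-160 [array([0.1 , 0.7 , 0.67]), array([0.85, 0.64, 1.47]), array([0.67, 0.27, 0.08])]
-140 [array([0.1 , 0.7 , 1.02]), array([0.85, 0.64, 1.82]), array([0.7 , 0.29, 0.41])]
-120 [array([0.1 , 0.7 , 1.37]), array([0.85, 0.64, 2.16]), array([0.73, 0.31, 0.74])]
-100 [array([0.1 , 0.7 , 1.72]), array([0.85, 0.64, 2.51]), array([0.79, 0.35, 1.05])]
-80 [array([0.1 , 0.7 , 2.07]), array([-0.72, -0.65, -2.35]), array([0.79, 0.35, 1.4 ])]
-60 [array([0.1 , 0.7 , 2.42]), array([ 0.25,  0.12, -2.66]), array([0.88, 0.43, 1.68])]
-40 [array([-1.23, -0.43, -2.59]), array([ 0.32,  0.16, -2.35]), array([0.88, 0.43, 2.03])]
-20 [array([-1.1 , -0.31, -2.35]), array([ 0.36,  0.19, -2.02]), array([0.88, 0.43, 2.38])]
0 [array([ 0.03,  0.6 , -2.75]), array([ 0.4 ,  0.22, -1.69]), array([-0.94, -0.42, -2.74])]
20 [array([ 0.06,  0.64, -2.43]), array([ 0.44,  0.24, -1.37]), array([-0.94, -0.42, -2.4 ])]
40 [array([ 0.1 ,  0.69, -2.12]), array([ 0.49,  0.28, -1.04]), array([ 0.4 ,  0.14, -2.6 ])]
60 [array([-0.11,  0.44, -1.58]), array([ 0.53,  0.31, -0.72]), array([ 0.46,  0.17, -2.28])]
80 [array([-0.09,  0.46, -1.24]), array([ 0.56,  0.33, -0.39]), array([ 0.51,  0.19, -1.95])]
100 [array([-0.09,  0.46, -0.89]), array([ 0.58,  0.35, -0.06]), array([ 0.54,  0.2 , -1.61])]
120 [array([-0.09,  0.47, -0.55]), array([0.61, 0.38, 0.27]), array([ 0.57,  0.22, -1.27])]
140 [array([-0.08,  0.48, -0.21]), array([0.64, 0.4 , 0.6 ]), array([ 0.59,  0.23, -0.93])]
160 [array([-0.06,  0.5 ,  0.13]), array([0.62, 0.39, 0.96]), array([ 0.61,  0.24, -0.59])]
180 [array([-0.04,  0.52,  0.46]), array([0.66, 0.42, 1.28]), array([ 0.64,  0.26, -0.26])]
```

View pics/o1.png

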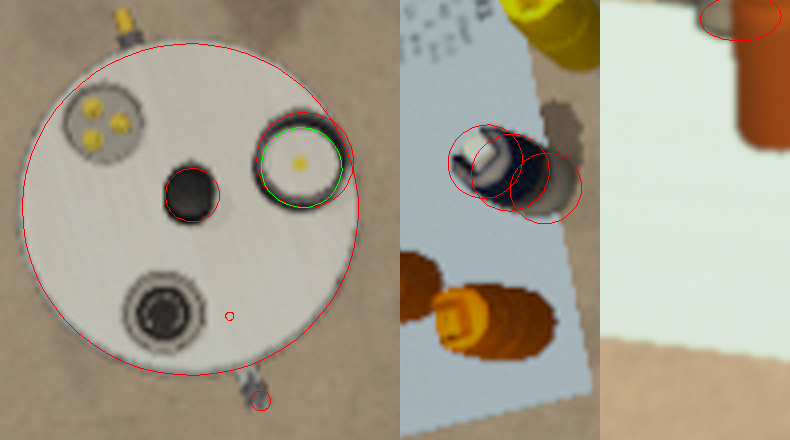

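```bash
cat >> h.py <<'E'
def Rz(deg):
    y=np.radians(deg);c,s=np.cos(y),np.sin(y); return np.array([[c,s,0],[s,-c,0],[0,0,-1.]])
def wray(ci,u,v):
    d=np.array([u-ci['cx'],v-ci['cy']]);r=np.hypot(*d);a=r/ci['fx']
    R=cv2.Rodrigues(np.array(ci['rvec'],float))[0]; t=np.array(ci['tvec'],float).ravel()
    return -R.T@t, R.T@np.r_[np.sin(a)*d/max(r,1e-9),np.cos(a)]
def wat(ci,u,v,z):
    c,d=wray(ci,u,v); return c+d*(z-c[2])/d[2]
E
python3 - <<'E'
from h import *
import pickle
p=robot.get_state()['ee_pos']
robot.move_linear([p[0],p[1],.36],velocity=.2)
C=[]
for i,(xy) in enumerate([(.52,-.03),(.461,.339)]):
    robot.move_ptp([*xy,.36 if i==0 else .28],Rz(160)); C.append(robot.camera_info('wrist')); save('wrist',f'w{i}.png')
pickle.dump(C,open('C.pkl','wb'))
a=[cv2.imread(f'pics/raw_w{i}.png') for i in(0,1)]
cv2.imwrite('pics/w0b.png',cv2.resize(a[0],None,fx=1.4,fy=1.4)); cv2.imwrite('pics/w1b.png',cv2.resize(a[1],None,fx=1.4,fy=1.4))
s=robot.get_state();print(s['time'],s['ee_pos'],s['force'],s['qpos'],C[0]['fx'],C[0]['cx'],C[0]['cy'])
E
```

```text
4.8667 [0.46192181 0.33788607 0.28009588] [-0.24411794  0.39699014  0.63625722] [ 0.11933503  0.46876278 -1.07968991  1.65661143  0.42971603  1.27805926
  0.17679922] 325.19226210127806 281.2740468732256 211.9375259897914
```

View pics/w0b.png

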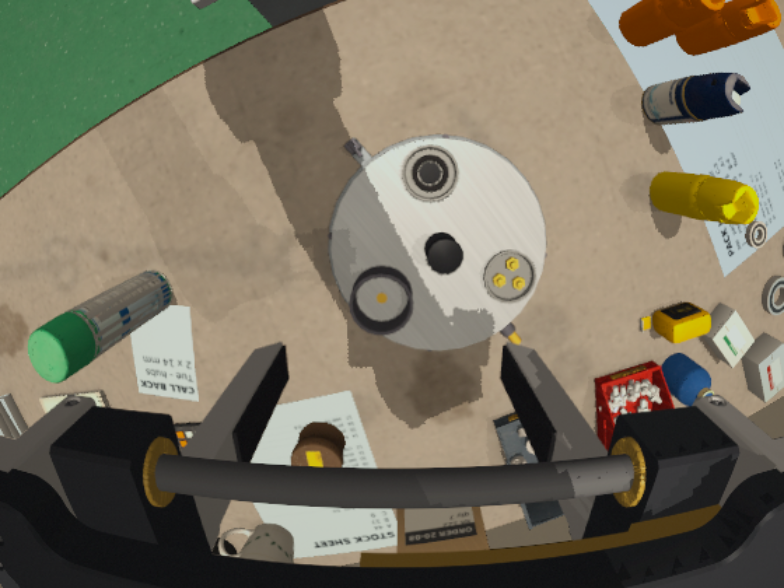

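View pics/w1b.png

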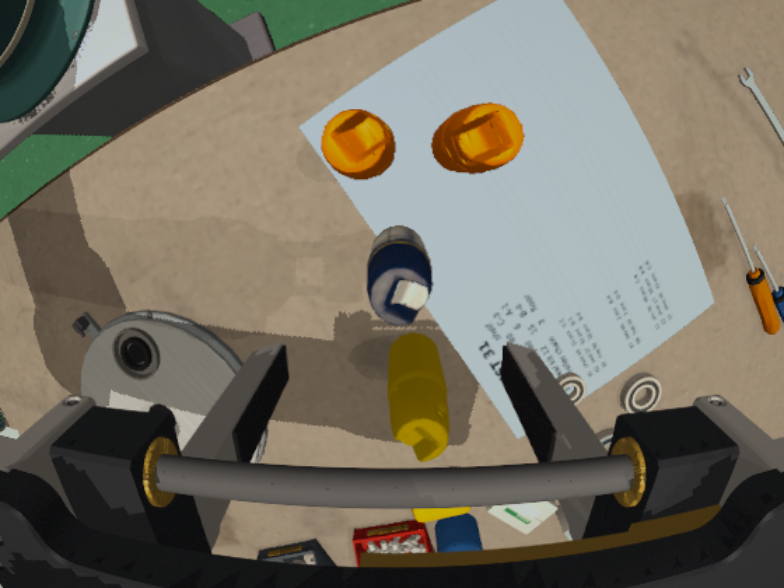

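```bash
python3 - <<'E'
from h import *
import pickle
np.set_printoptions(precision=4,suppress=True)
C=pickle.load(open('C.pkl','rb'))
for n,i,u,v,z in [('pad',0,381,298,.034),('rim',0,381,301,.062),('knob',0,444.5,252,.071),('disc',0,438,243,.022),('ptr',0,357,152,.028),('inlet',0,513,335,.018),('canTop',1,402,294,.155),('canbase edge',1,398,228,.02)]:
    print(n,wat(C[i],u/1.4,v/1.4,z))
E
```

```text
pad [ 0.5725 -0.066   0.034 ]
rim [ 0.5681 -0.0635  0.062 ]
knob [0.5394 0.0158 0.071 ]
disc [0.5378 0.0143 0.022 ]
ptr [ 0.4131 -0.0343  0.028 ]
inlet [0.6754 0.0653 0.018 ]
canTop [0.4629 0.3426 0.155 ]
canbase edge [0.4388 0.3498 0.02  ]
```

```bash
python3 - <<'E'
from h import *
np.set_printoptions(precision=4,suppress=True)
robot.move_linear([.462,.341,.28],velocity=.15)
print(robot.move_linear([.462,.341,.130],velocity=.12,threshold=12))
robot.gripper_to(0.02)
s=robot.get_state();print(s['time'],s['ee_pos'],s['force'],s['opening'])
robot.move_linear([.462,.341,.26],velocity=.15)
robot.move_ptp([.571,-.0645,.26],Rz(160))
C=robot.camera_info('wrist'); save('wrist','w2.png',s=1.4)
s=robot.get_state();print(s['time'],s['ee_pos'],s['force'],s['opening'],s['qpos'])
E
```

```text
False
7.3333 [0.462 0.341 0.13 ] [ 1.1982  0.8861 -0.0894] 0.04471479153840128
9.95 [ 0.5711 -0.063   0.2601] [-0.3081  0.2336 -1.2103] 0.04533356955718446 [ 0.8531  0.4948 -1.0748  1.6766  0.456   1.2472  0.9028]
```

View pics/w2.png

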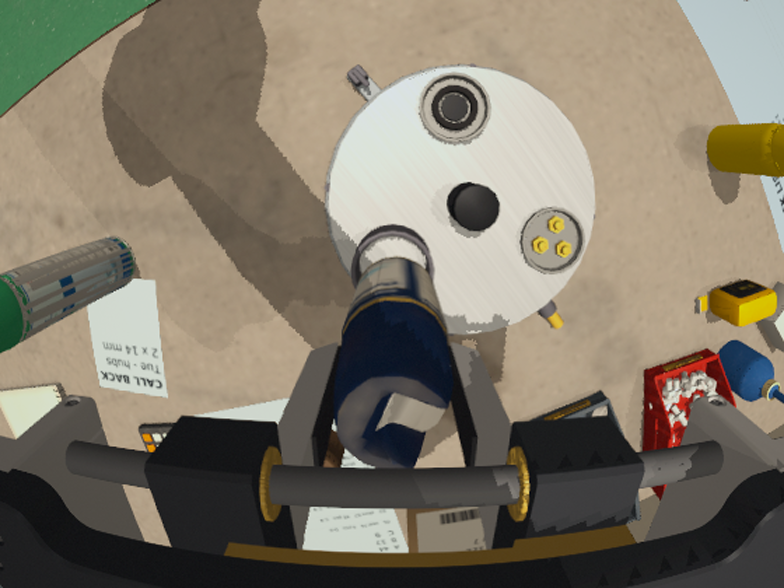

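```bash
python3 - <<'E'
from h import *
np.set_printoptions(precision=4,suppress=True)
robot.move_linear([.571,-.0645,.197],velocity=.12,frame=Rz(160))
save('wrist','w3.png',crop=(180,60,480,285),s=2.6)
hit=robot.move_linear([.571,-.0645,.168],velocity=.04,threshold=4)
s=robot.get_state();print(hit,s['time'],s['ee_pos'],s['force'],s['moment'],s['opening'])
E
```

```text
False 11.55 [ 0.5711 -0.0644  0.1682] [-0.6134  0.0177 -2.1213] [-0.0025 -0.1863 -0.028 ] 0.04479611482616813
```

View pics/w3.png

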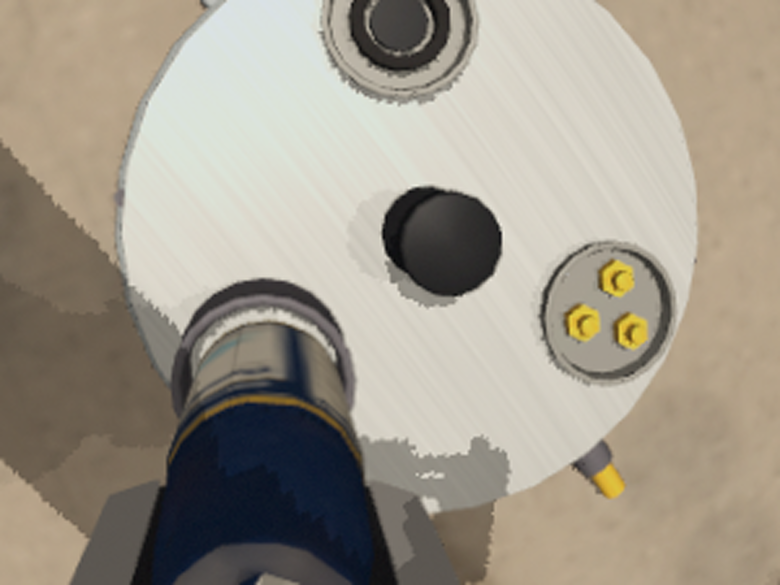

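```bash
python3 - <<'E'
from h import *
np.set_printoptions(precision=4,suppress=True)
hit=robot.move_linear([.571,-.0645,.145],velocity=.03,threshold=20)
for i in range(3):
    s=robot.get_state();print(hit,s['time'],s['ee_pos'],s['force'],s['moment'],s['opening']); robot.pause(.25)
E
```

```text
True 12.0667 [ 0.5719 -0.0641  0.1551] [-1.2697  1.0253  8.4408] [0.1973 0.2292 0.0413] 0.044925358824740504
True 12.3167 [ 0.5718 -0.0641  0.1552] [-1.2571  0.7184  7.1686] [0.3147 0.0292 0.0732] 0.04521695721673853
True 12.5667 [ 0.5718 -0.0641  0.1552] [-0.1488  1.0168  7.7045] [0.2663 0.0769 0.0855] 0.04500533362773455
```

```bash
python3 - <<'E'
from h import *
np.set_printoptions(precision=4,suppress=True)
for z in (.153,.151):
    hit=robot.move_linear([.571,-.0645,z],velocity=.02,threshold=14)
    for i in range(2):
        s=robot.get_state();print(hit,s['time'],s['ee_pos'],s['force'],s['moment']); robot.pause(.25)
    if s['force'][2]>18: break
E
```

```text
False 13.0667 [ 0.5723 -0.0639  0.1544] [-1.9218  1.8718 21.1018] [0.2809 0.2987 0.1517]
False 13.3167 [ 0.5723 -0.064   0.1544] [-1.6274  1.164  21.0727] [0.284  0.3289 0.1388]
```

```bash
python3 - <<'E'
from h import *
np.set_printoptions(precision=4,suppress=True)
A=np.array([.5415,.0152])
robot.move_linear([.571,-.0645,.163],velocity=.04)
s=robot.get_state();print(s['time'],s['ee_pos'],s['force'])
a0,a1=-69.3,-159.2
for a in np.linspace(a0,a1,10)[1:]:
    r=np.radians(a)
    robot.move_linear([*(A+.085*np.array([np.cos(r),np.sin(r)])),.163],velocity=.06,frame=Rz(160+a-a0))
    s=robot.get_state();print(round(a),s['time'],s['ee_pos'],s['force'],s['opening'])
save('top','t2.png'); save('wrist','w4.png')
a=cv2.imread('pics/raw_t2.png')[150:280,230:350]; b=cv2.imread('pics/raw_w4.png')
cv2.imwrite('pics/v2.png',np.hstack([cv2.resize(a,(388,420),interpolation=cv2.INTER_CUBIC),b[:,100:500]]))
E
```

```text
13.9667 [ 0.5708 -0.0646  0.1626] [-0.0623  0.3898  2.5529]
-79 14.35 [ 0.5572 -0.0686  0.1628] [-1.0479 -0.7701  1.2519] 0.04532684112182778
-89 14.75 [ 0.5428 -0.0698  0.1629] [ 1.2943  0.3526 -1.3755] 0.04512664368271319
-99 15.15 [ 0.5282 -0.0687  0.163 ] [ 0.4673 -0.3648 -1.8419] 0.04517983768063767
-109 15.55 [ 0.5139 -0.0652  0.163 ] [-0.8144 -0.0097 -2.4117] 0.045124958420449425
-119 15.95 [ 0.5004 -0.0592  0.1631] [ 0.5549  0.0915 -2.0055] 0.044932751148872636
-129 16.35 [ 0.4882 -0.0509  0.1631] [-0.5965 -0.268  -1.5212] 0.045630021595672504
-139 16.75 [ 0.4775 -0.0406  0.163 ] [-0.5511 -0.5186 -1.5571] 0.045043116000497666
-149 17.15 [ 0.4688 -0.0287  0.163 ] [-1.1913  0.0469 -1.5021] 0.0452804309240361
-159 17.55 [ 0.4623 -0.0154  0.163 ] [ 0.1235 -0.219  -1.737 ] 0.045097068370318204
```

View pics/v2.png

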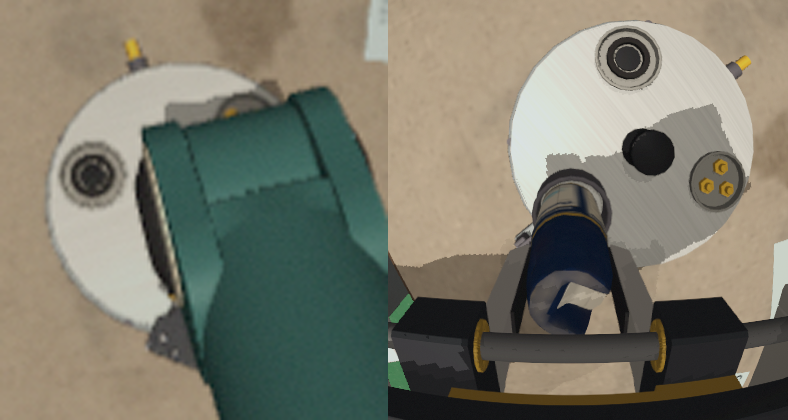

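```bash
python3 - <<'E'
from h import *
A=np.array([.5415,.0152])
ang=lambda p:np.degrees(np.arctan2(*(p[:2]-A)[::-1])).round(1)
ci=robot.camera_info('wrist')
print('rubber before',ang(at('top',240+165/4,160+312/4,.03)),'brass before',ang(at('top',240+104/4,160+123/4,.03)))
print('rubber top',ang(at('top',258.8,204.1,.03)))
for n,u,v,z in [('rubber',628,58,.03),('brass',717,180,.03),('inlet',741,65,.018),('ptr',524,235,.028),('ptr tip',520,239,.028)]:
    p=wat(ci,u-288,v,z);print(n,p.round(4),ang(p))
E
```

```text
rubber before 169.5 brass before 47.5
rubber top 78.1
rubber [0.5583 0.0978 0.03  ] 78.5
brass [ 0.6084 -0.0379  0.03  ] -38.4
inlet [0.6755 0.0645 0.018 ] 20.2
ptr [ 0.4106 -0.0274  0.028 ] -162.0
ptr tip [ 0.4053 -0.0299  0.028 ] -161.7
```

```bash
python3 - <<'E'
from h import *
robot.pause(.6)
s=robot.get_state();print(s['time'],s['ee_pos'],s['force'],s['opening'],abs(s['joint_vel']).max())
print(robot.sign_off())
E
```

```text
18.25 [ 0.46203293 -0.01497766  0.16299317] [-0.20335486  0.21044045 -1.93414274] 0.04530533404205164 0.001701963206356414
the job is handed in; nothing more can be done
None
```

I stood the blue and white can in the charging seat and pressed the pad down. I then turned the carousel about 90° to the front and handed in at 18.25 s with the gripper still holding the can. No verdict is reported, so these are my own checks.

- **Press:** The can went into the ring without touching it on the way down. The first press, at about 8 N, was doubtful. I pushed again and met a hard stop, with a steady 21 N on the tool for 0.25 s or more, so I take the pad as fully down.
- **Front position:** The pointer is at about -159.2° from the first images. The seat should be at about -159°. The rubber ring dish had turned about -91° and agrees. The brass dish read -86°, and the pointer read in the last wrist picture came out at -162°. Both disagree by 3 to 4°, inside the 9° allowed.
- **Holding the can:** At the end the finger opening was a steady 45 mm on the can, the arm was still, and the force on the tool was about the can's weight. The last wrist picture shows the can inside the ring.
- **Bystanders:** I did not measure the tall can, the grease tin or the tape measure again at the end. The arm stayed clear of them, and the tool met no unexpected force at the points where I read it.

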